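Rock the seesaw gate to the empty chute and let the next balls through

ROBOT

A 6-joint arm with a two-finger parallel gripper is mounted at the origin on a cart in front of the work surface, level with it; the furniture and walls round the work are solid. World frame = base frame: x ahead of the robot, y to its left, z up, the work surface at z = 0. Lengths are in m, angles in degrees, forces in N, time in s.
With the tool pointing down it reaches from about 0.35 to 0.875 m from the base axis. Payload 4.2 kg.
Tool frame: the origin (TCP) lies on the front face of the gripper's body, between the roots of the fingers; the fingertips stand finger_overhang ahead of it and the grasp point (between the pads) lies 51 mm ahead of it (finger_overhang is the distance from the TCP to the fingertips, in m); z points along the fingers, y is the line along which they close (so a half turn about z gives the same grasp; the last joint's range is limited). The gripper opens to 87 mm and grips with 3 to 60 N. Pads are 19 mm wide; open, the fingers measure 117 mm over their backs; the gripper's body (75 mm by 190 mm) begins 51 mm behind the grasp point.
Start: joints at [-55.199, 22.042, 0.453, 0, -68.411, -14.817], TCP at [0.214, -0.587, 0.292] pointing down, gripper open.
Joint ranges: [-179.83, 179.83], [-69.29, 118.12], [-61.27, 80.66], [-181.25, 117.63], [-171.15, -9.14], [-177.46, 177.46]. Speed limits (degrees/s): [159.86, 159.86, 180, 180, 180, 180].

INTERFACE

Orientations are given as a 3x3 rotation matrix whose columns are the frame's x, y, z axes.
In Python, from station import sense, capture, camera_model, finish_job, finger_overhang gives the robot as it stands. The module is installed in compiled form; this text tells all that it offers.
- The arm moves only by the tool jog_arm, never from a script. Its argument "rows" is a list that holds one entry, the list of rows, each a list of 4 numbers: the shift along the tool's x, y, z in m, then the turn about the tool's z in rad. A call has 1 to 20 rows; each row shifts and turns the commanded pose from where the row before left it, along the tool's axes as they then stand; what a row does not reach is not made up. A row lasts 1/8 s, in which the tool goes at most 62.5 mm and 10.7 degrees, less where a joint would pass 70% of its speed; a pose out of reach is approached as far as the arm can. A call is refused whole if a number of a shift passes 0.0625 or a number of a turn 0.188, either way. A call with a gripper value outside its range is refused whole. "claw" is the opening, from 0 (shut) to 1 (fully open), set as the call begins (left out, the last holds). The fingers move at their own pace and stop on an object; the grip force is fixed at half the most. Time passes only in rows, so rows that do not move let the fingers close. It gives the time, the measured TCP pose, the force, the opening and the grip force at its end, in the units of the state.
- sense(): the state, without advancing time (a new reading comes with each control period).
- capture(name): name is "scene" or "top" or "wrist"; returns the picture (420x560x3 uint8, red, green, blue); there is no depth.
- camera_model(name): a dict with "fovy" (degrees; the focal length in pixels is half the picture's height over the tangent of half this angle, whatever the lens; pixels are square), "cx", "cy" (the principal point, pixels), "k1" (the pictures are not rectified: a ray, as slopes to the right and down, at radius r is drawn at 1 + k1 r^2 times it, then the intrinsics apply), "eye" and "rotation" of the camera in the world. Camera axes: x right, y down, z forward; pixel columns grow to the right and rows downward; lengths in m; the calibration is good to about 2 mm. A picture is of the moment at which its call begins: read the wrist's pose just before it. camera_model takes no time and is no camera call; for the wrist camera it gives the pose at the moment of the call.
- finish_job(): hands the job in; it is judged then, once.
The state is a dict: "time_s": time; "joints": joint angles; "joint_velocities": joint speeds; "effort": joint torques, N m; "tcp_pos": TCP position; "ee_rot": TCP orientation; "wrist_force": force on the tool from outside, world axes, zero at the start; "moment": the same for the moment, N m; "gripper_width": opening from 0.0 (shut) to 1.0 (fully open); "gripper_force": force on a finger pad.
Only numpy, scipy, OpenCV 4.12 (cv2) and the standard library are available. Lean on these libraries where they do the work, as an engineer would, in place of code of your own. Each camera call takes 0.05 s, during which the arm holds its last target. There are 200 camera calls.

TASK

The chute under the low end of the seesaw gate is full of wooden balls. With the fingertips, press down the orange pad at the raised end of the gate until it rocks over its pivot and stays down on the empty chute's side; after that, push the blue tab of the release slide all the way in towards the feed channel, so that the three waiting balls roll down into the empty chute. Do not touch or lift the balls, and leave the finished ones and the things standing around where they are.

Things in the scene. Friction and masses are not known exactly. Their poses are not given: they have to be found in the camera images.
- feeder: Ball feeder fixed to the bench: plate 12 mm thick, x -50 to 205, y -190 to 190 mm. Origin on the bench under the gate's pivot; +x back along the feed channel, +y to the full chute, z up. Channel along x = 28 to 205 mm, 48 mm wide, wall tops 121 to 149 mm high, slopes down to the gate. Chutes along y on either side, |y| = 90 to 216 mm, 50 mm wide, end walls 73 mm high.
- gate (a joint): Seesaw gate: aluminium trough 184 mm long (feeder y), 48 mm wide, axle along x at 79 mm height. rad: +0.26 = on its stop, full chute's end low (start); 0 = level; -0.26 = on the other stop, empty chute's end low. Top-heavy: past level it falls over by itself and stays; under 2 N on the pad moves it.
- pad_empty_side (a point): Centre of the top face of the orange press pad at the gate's end over the empty chute (feeder -y), raised at the start; pad 52 (x) x 40 (y) x 8 mm, moves with the gate. Feeder frame: y = -57, z = 148 mm raised; y = -84, z = 110 mm down. Pressing straight down at x = 0, y = -70 mm stays on the pad.
- pad_full_side (a point): Same point of the like pad over the gate end at the full chute (feeder +y); low at the start, rises when the gate rocks over.
- release (a joint): Release slide: steel blade hanging across the channel at feeder x = 60 mm, on a bar 14 mm wide (top 145 mm high) that ends in the blue tab. m: 0 = shut, balls held; 0.045 = end stop, channel fully open. Grows as the tab is pushed along feeder -y, towards the channel. Stays where left; takes about 2 N.
- tab (a point): Centre of the outer face (facing feeder +y, away from the channel) of the blue upright tab; tab 32 mm wide (x), 12 mm thick (y), 46 mm high, top 183 mm and this point 163 mm above the bench. At feeder x = 60 mm; y = 96 mm shut, y = 51 mm open.
- empty_chute (a point): Middle of the floor of the empty chute (feeder y = -160 mm, 41 mm above the bench). Keep-clear note: a wall rack hangs over the back of the bench, its underside 0.70 m above the bench from world x 0.58 m on: keep wrist and elbow below or in front of it.
- full_chute (a point): Middle of the floor of the full chute (feeder y = +160 mm, 41 mm above the bench). Keep-clear note: right of the work a lathe tool rest is fixed along the bench's edge (world y below -0.40 m); its post at about world x 0.35, y -0.49 m stands 0.25 m high.
- ball_1: Waiting wooden ball no. 1 behind the blade (1 = next to it), 32 mm diameter, 14 g; origin at its centre.
- ball_2: Waiting wooden ball no. 2 behind the blade (1 = next to it), 32 mm diameter, 14 g; origin at its centre.
- ball_3: Waiting wooden ball no. 3 behind the blade (1 = next to it), 32 mm diameter, 14 g; origin at its centre.
- done_1: Wooden ball already in the full chute, 32 mm diameter, 14 g; origin at its centre. Stays there.
- done_2: Wooden ball already in the full chute, 32 mm diameter, 14 g; origin at its centre. Stays there.
- done_3: Wooden ball already in the full chute, 32 mm diameter, 14 g; origin at its centre. Stays there.
- abrasive_roll: Bystander: dark abrasive roll, 69 mm diameter, 50 mm high, on the base plate's back corner at the full chute's side; origin at the centre of its underside.
- block_a: Bystander: tapered wooden block 28 x 50 x 64 mm, standing on the base plate's back corner at the empty chute's side; origin at the centre of its underside.
- block_b: Bystander: tapered wooden block 28 x 51 x 61 mm, standing on the base plate between block_a and the feed channel; origin at the centre of its underside.
There are look-alikes about, which are no part of the job. Leave any purple look-alike of the done_1 alone. Leave any white look-alike of the ball_3 alone.

How it is judged (in metres and radians):
On the way, in this order (a step that is already met when the one before it is completed fails the run):
1. the gate is rocked over to the empty chute while the release is still shut (value of joint gate below -0.22 rad and value of joint release below 0.012 m), for 0.2 s.
2. the release slide is pushed in (value of joint release above 0.035 m), for 0.1 s.
At the end, for the whole second after the job is handed in: Gate over on the empty chute's side (below -0.22 rad), release open (over 35 mm); the three fed balls lie still in the formerly empty chute (feeder y -100 to -215 mm, within 25 mm of its middle line, under 0.03 m/s), and the three finished balls still lie in theirs likewise (value of joint gate below -0.22 rad and value of joint release above 0.035 m and y of ball_1 in the frame of feeder between -0.215 and -0.1 m and x of ball_1 in the frame of feeder between -0.025 and 0.025 m and z of ball_1 in the frame of feeder between 0.03 and 0.09 m and linear speed of each of ball_1, ball_2, ball_3, done_1, done_2, done_3 below 0.03 m/s and y of ball_2 in the frame of feeder between -0.215 and -0.1 m and x of ball_2 in the frame of feeder between -0.025 and 0.025 m and z of ball_2 in the frame of feeder between 0.03 and 0.09 m and y of ball_3 in the frame of feeder between -0.215 and -0.1 m and x of ball_3 in the frame of feeder between -0.025 and 0.025 m and z of ball_3 in the frame of feeder between 0.03 and 0.09 m and y of done_1 in the frame of feeder between 0.1 and 0.215 m and x of done_1 in the frame of feeder between -0.025 and 0.025 m and z of done_1 in the frame of feeder between 0.03 and 0.09 m and y of done_2 in the frame of feeder between 0.1 and 0.215 m and x of done_2 in the frame of feeder between -0.025 and 0.025 m and z of done_2 in the frame of feeder between 0.03 and 0.09 m and y of done_3 in the frame of feeder between 0.1 and 0.215 m and x of done_3 in the frame of feeder between -0.025 and 0.025 m and z of done_3 in the frame of feeder between 0.03 and 0.09 m); the robot touches nothing.
It fails at once if the release is opened before the gate lies over (value of joint release above 0.02 m and value of joint gate above -0.2 rad).
It fails at once if a ball is touched by the robot (contact force between any of ball_1, ball_2, ball_3, done_1, done_2, done_3 and the fingers above 0.3 N or contact force between any of ball_1, ball_2, ball_3, done_1, done_2, done_3 and the arm above 0.3 N).
It fails at once if a ball is lifted (height (world z) of any of ball_1, ball_2, ball_3 above 0.18 m or height (world z) of any of done_1, done_2, done_3 above 0.12 m).
It fails at once if a bystander is disturbed (over 20 mm) (distance of any of abrasive_roll, block_a, block_b from where it was at the start of the episode above 0.02 m).
It also fails if it takes over 48 s, if anything falls off the work surface, if the arm or the gripper's body presses on something with over 40 N, if the wrist force passes 120 N, or if a joint passes its speed limit or range.

## Working session

There is one attempt and no reset: what is moved stays moved. The work goes in short steps, Python scripts to look and compute and a tool call to move; the robot and the scene stay as the last step left them, time stands still between calls to the robot, and variables do not carry over. Pictures are saved under pics/ and viewed, at most 10 in all, crops included, and the job is handed in when it is done.

Besides the shell and the picture viewer there is one more tool, called after "Call:" as a command line: name --argument value ..., lists and objects as JSON in quotes. jog_arm: Moves the arm, as the interface text tells. Its arguments: {"type":"object","properties":{"rows":{"type":"array"},"claw":{"type":"number"}},"required":["rows"]}

```bash
mkdir -p pics
cat > h.py <<'E'
import numpy as np, cv2
from station import *
def K(m):
    f=210/np.tan(np.radians(m["fovy"])/2); return f
def ray(m,u,v):
    f=K(m); d=np.array([(u-m["cx"])/f,(v-m["cy"])/f]); s=d.copy()
    for _ in range(20): s=d/(1+m["k1"]*(s@s))
    r=np.array(m["rotation"])@np.array([s[0],s[1],1]); return np.array(m["eye"]),r
def onz(m,u,v,z):
    e,r=ray(m,u,v); return e+r*(z-e[2])/r[2]
def proj(m,p):
    c=np.array(m["rotation"]).T@(np.array(p)-m["eye"]); s=c[:2]/c[2]
    s=s*(1+m["k1"]*(s@s)); return s*K(m)+[m["cx"],m["cy"]]
def save(n,im): cv2.imwrite(f"pics/{n}.png",im[:,:,::-1])
E
python3 - <<'E'
from h import *
s=sense(); print(s["time_s"],s["tcp_pos"],np.round(s["ee_rot"],3).tolist(),s["gripper_width"],finger_overhang)
for n in("top","scene"):
    m=camera_model(n); im=capture(n); save(n+"0",im); print(n,m)
    np.save(n+"0.npy",im)
E
```

```text
0.0 [ 0.21347387 -0.5869125   0.2911485 ] [[-0.94, -0.342, -0.001], [-0.342, 0.94, 0.002], [0.0, 0.002, -1.0]] 1.000185987110722 0.0697
top {'fovy': 43.2599844996963, 'cx': 278.6402843809387, 'cy': 207.8885898077692, 'k1': -0.06954015055847912, 'eye': array([ 0.36053709, -0.04720012,  1.2290456 ]), 'rotation': array([[ 7.44236655e-03, -9.78709762e-01,  2.05114148e-01],
       [-9.99971809e-01, -7.07979653e-03,  2.50148891e-03],
       [-9.96065181e-04, -2.05126983e-01, -9.78734861e-01]])}
scene {'fovy': 45.48358577604407, 'cx': 284.93525827190217, 'cy': 201.41534863268586, 'k1': -0.04211677456027091, 'eye': array([0.01180196, 0.51326327, 0.55822236]), 'rotation': array([[-0.72201796, -0.33759244,  0.60392169],
       [-0.69185872,  0.35815244, -0.62694365],
       [-0.00464459, -0.87049306, -0.49215877]])}
```

View pics/top0.png

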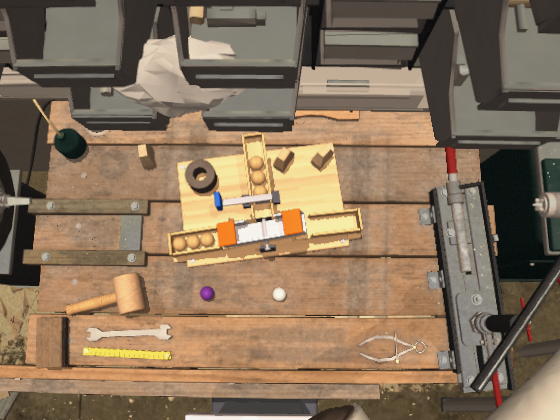

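View pics/scene0.png

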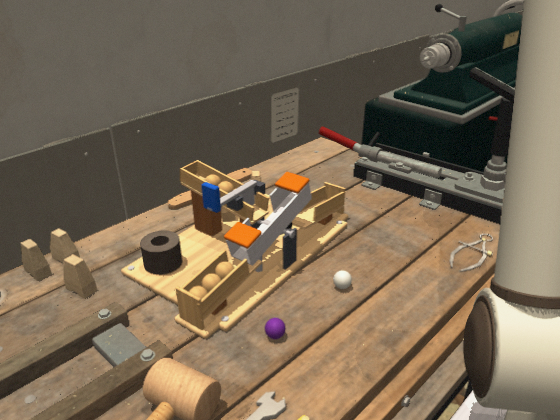

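The top view shows the two orange pads at (227,233), low, over the full chute with three balls, and (292,222), raised, over the empty chute. The blue tab is at (218,201), with the purple ball at (207,294), the white ball at (279,295), the roll at (201,176) and the blocks at (284,160) and (321,158). The scene view has the raised pad at (292,182), the low pad at (242,235) and the tab at (210,196).

Pad candidates are (292,222) and (227,233); I choose (292,222) because it is raised and over the empty chute. For the tab, the only blue thing is at (218,201).

Run:
```python
from h import *
C={}
for n in("top","scene"):
    im=np.load(n+"0.npy"); hsv=cv2.cvtColor(im,cv2.COLOR_RGB2HSV); m=camera_model(n)
    for c,lo,hi in(("or",(4,200,150),(14,255,255)),("bl",(105,150,60),(125,255,255))):
        k,l,st,ce=cv2.connectedComponentsWithStats(cv2.inRange(hsv,lo,hi))
        for i in range(1,k):
            if st[i,4]>60: print(n,c,st[i],ce[i].round(1)); C.setdefault((n,c),[]).append(ce[i])
    if n=="top": cv2.imwrite("pics/crop0.png",cv2.resize(im[120:270,150:370,::-1],None,fx=3.5,fy=3.5))
def tri(a,b):
    e1,r1=ray(camera_model("top"),*a);e2,r2=ray(camera_model("scene"),*b)
    A=np.stack([r1,-r2],1);t=np.linalg.lstsq(A,e2-e1,rcond=None)[0]
    return (e1+r1*t[0]+e2+r2*t[1])/2, np.linalg.norm(e1+r1*t[0]-e2-r2*t[1])
to=sorted(C["top","or"],key=lambda c:c[0]); so=sorted(C["scene","or"],key=lambda c:c[0])
mt=camera_model("top")
for a,b,z in zip(to,so,(.110,.148)): print(tri(a,b),onz(mt,*a,z))
print(tri(C["top","bl"][0],C["scene","bl"][0]))
a=onz(mt,*to[0],.110)[:2];b=onz(mt,*to[1],.148)[:2]
y=(a-b)/np.linalg.norm(a-b);print("sep",np.linalg.norm(a-b),"yaw",np.degrees(np.arctan2(-y[0],y[1])))
o=b+y*.057;x=np.array([y[1],-y[0]]);print("o",o,"x",x,"y",y)
P=lambda fx,fy,z:np.r_[o+fx*x+fy*y,z]
for q in [(0,-.216,.073),(0,.216,.073),(.205,0,.149),(.06,.096,.183),(-.05,.19,.012),(-.05,-.19,.012),(.06,.096,.163)]: print(q,P(*q).round(3),proj(mt,P(*q)).round(1),proj(camera_model("scene"),P(*q)).round(1))
```

```text
top or [282 209  21  26 414] [292.  221.5]
top or [217 221  19  25 388] [226.3 233.2]
top bl [214 192   8  18  96] [217.9 200.6]
scene or [276 172  33  20 385] [291.9 181.3]
scene or [224 222  37  25 506] [242.1 233.8]
scene bl [202 183  18  29 406] [210.8 196.3]
(array([0.53901727, 0.06733766, 0.10937018]), np.float64(6.97503512586229e-06)) [0.53891949 0.06727562 0.11      ]
(array([ 0.55857986, -0.07242591,  0.14682719]), np.float64(0.0003093981705591254)) [ 0.55848747 -0.07230197  0.148     ]
(array([0.59810414, 0.08055936, 0.16253886]), np.float64(0.0013640687820416402))
sep 0.14094257793180504 yaw 7.980526301471255
o [ 0.55057378 -0.015854  ] x [0.99031531 0.13883652] y [-0.13883652  0.99031531]
(0, -0.216, 0.073) [ 0.581 -0.23   0.073] [362.  218.3] [335.4 184.3]
(0, 0.216, 0.073) [0.521 0.198 0.073] [168.6 243.6] [186.2 293.9]
(0.205, 0, 0.149) [0.754 0.013 0.149] [252.7 131.9] [187.7 163.3]
(0.06, 0.096, 0.183) [0.597 0.088 0.183] [213.6 199.3] [206.6 186.9]
(-0.05, 0.19, 0.012) [0.475 0.165 0.012] [187.2 267.2] [225.7 328.2]
(-0.05, -0.19, 0.012) [ 0.527 -0.211  0.012] [350.4 245.6] [348.5 221.8]
(0.06, 0.096, 0.163) [0.597 0.088 0.163] [214.7 201.4] [207.6 197.8]
```

View pics/crop0.png

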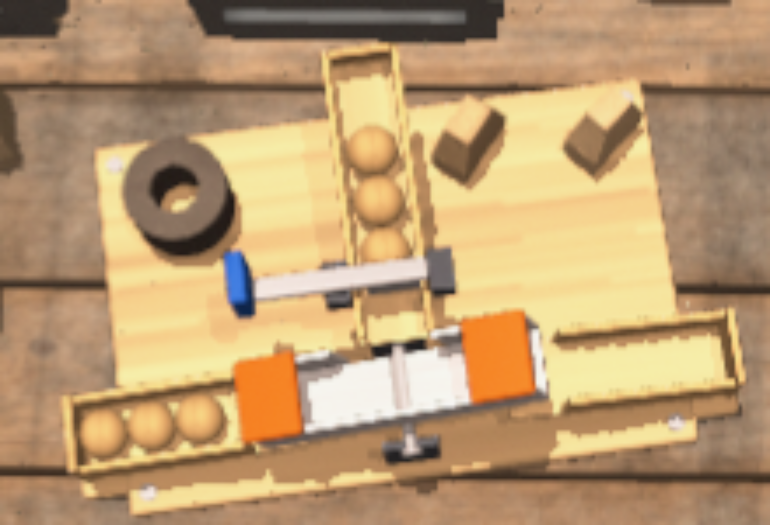

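The crop confirms the raised pad (right, joined to the gate over the empty chute) and the tab. Triangulation agrees with the stated heights within about 1 mm. Feeder origin is (0.551, -0.016), yaw 8.0°. First I shut the claw, rise, square to the feeder and go above the press point at (0.560, -0.085).

Call:
jog_arm --rows '[[[0, 0, -0.03, 0], [0, 0, -0.03, 0], [0, 0, -0.03, 0.105], [0, 0, -0.03, 0.105], [-0.0295, 0.032, 0, 0], [-0.0295, 0.032, 0, 0], [-0.0295, 0.032, 0, 0], [-0.0295, 0.032, 0, 0], [-0.0295, 0.032, 0, 0], [-0.0295, 0.032, 0, 0], [-0.0295, 0.032, 0, 0], [-0.0295, 0.032, 0, 0], [-0.0295, 0.032, 0, 0], [-0.0295, 0.032, 0, 0], [-0.0295, 0.032, 0, 0], [-0.0295, 0.032, 0, 0], [-0.0295, 0.032, 0, 0], [-0.0295, 0.032, 0, 0], [0, 0, 0, 0], [0, 0, 0, 0]]]' --claw 0

```text
time_s: 2.6
tcp_pos: [0.5591, -0.085, 0.4058]
ee_rot: [[-0.99, -0.14, -0.015], [-0.14, 0.99, 0.001], [0.014, 0.003, -1.0]]
wrist_force: [-0.3, -0.1, -0.1]
gripper_width: 0.006
gripper_force: 0.0
```

Call:
jog_arm --rows '[[[0, 0, 0.034, 0], [0, 0, 0.034, 0], [0, 0, 0.034, 0], [0, 0, 0.034, 0], [0, 0, 0.03, 0], [0, 0, 0.005, 0], [0, 0, 0.004, 0], [0, 0, 0.004, 0], [0, 0, 0.004, 0], [0, 0, 0.004, 0], [0, 0, 0.004, 0], [0, 0, 0.004, 0], [0, 0, 0.004, 0], [0, 0, 0.004, 0], [0, 0, 0.004, 0], [0, 0, 0.004, 0], [0, 0, 0.004, 0], [0, 0, 0.002, 0], [0, 0, 0, 0], [0, 0, 0, 0]]]'

```text
time_s: 5.1
tcp_pos: [0.5607, -0.0865, 0.1953]
ee_rot: [[-0.99, -0.138, 0.0], [-0.138, 0.99, 0.0], [-0.0, 0.0, -1.0]]
wrist_force: [0.1, 0.9, -0.2]
gripper_width: 0.006
gripper_force: 0.0
```

Run:
```python
from h import *
im=capture("scene");cv2.imwrite("pics/s1.png",cv2.resize(im[130:350,110:390,::-1],None,fx=2.5,fy=2.5))
```

```text
(no output)
```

View pics/s1.png

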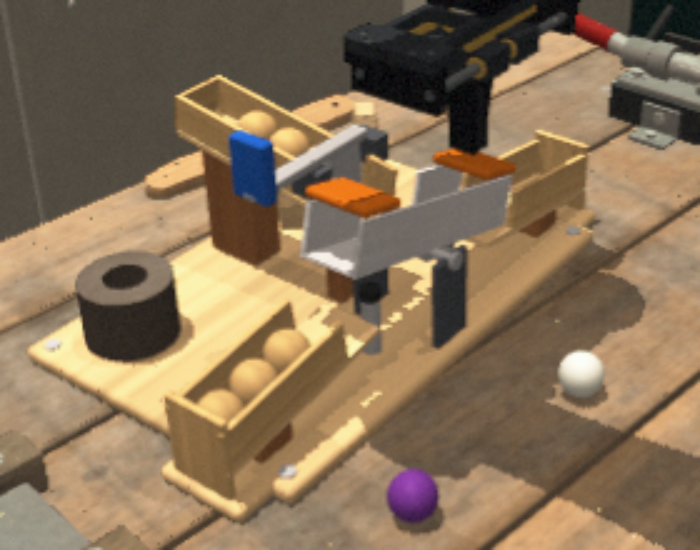

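The gate has rocked over: in the crop the full-side pad is now high at (352,195), the pressed pad is low at (473,162), and the tab at (252,168) is still in its shut position. Next I lift and go over to the outer side of the tab.

Call:
jog_arm --rows '[[[0, 0, -0.035, 0], [0, 0, -0.035, 0], [0, 0, -0.035, 0], [-0.0086, 0.0295, 0, 0], [-0.0086, 0.0295, 0, 0], [-0.0086, 0.0295, 0, 0], [-0.0086, 0.0295, 0, 0], [-0.0086, 0.0295, 0, 0], [-0.0086, 0.0295, 0, 0], [-0.0086, 0.0295, 0, 0], [0, 0, 0, 0], [0, 0, 0, 0], [0, 0, 0.026, 0], [0, 0, 0.026, 0], [0, 0, 0.026, 0], [0, 0, 0, 0], [0, 0, 0, 0], [0, 0, 0, 0]]]'

```text
time_s: 7.4
tcp_pos: [0.5923, 0.1263, 0.2238]
ee_rot: [[-0.99, -0.138, 0.003], [-0.138, 0.99, 0.001], [-0.003, 0.001, -1.0]]
wrist_force: [-0.2, -0.2, 0.4]
gripper_width: 0.007
gripper_force: 0.0
```

Call:
jog_arm --rows '[[[0, -0.006, 0, 0], [0, -0.006, 0, 0], [0, -0.006, 0, 0], [0, -0.006, 0, 0], [0, -0.006, 0, 0], [0, -0.006, 0, 0], [0, -0.006, 0, 0], [0, -0.006, 0, 0], [0, -0.006, 0, 0], [0, -0.006, 0, 0], [0, -0.006, 0, 0], [0, -0.002, 0, 0], [0, 0, 0, 0], [0, 0, 0, 0]]]'

```text
time_s: 9.15
tcp_pos: [0.601, 0.0588, 0.2223]
ee_rot: [[-0.99, -0.138, -0.0], [-0.138, 0.99, -0.001], [0.0, -0.0, -1.0]]
wrist_force: [0.0, -0.4, -0.0]
gripper_width: 0.01
gripper_force: 0.0
```

Run:
```python
from h import *
im=capture("scene");cv2.imwrite("pics/s2.png",cv2.resize(im[130:350,110:390,::-1],None,fx=2.5,fy=2.5))
```

```text
(no output)
```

View pics/s2.png

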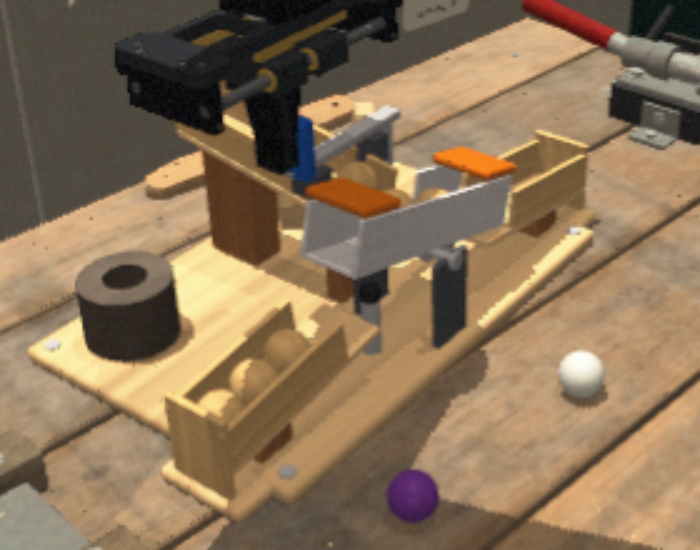

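Balls are already rolling into the gate (seen at (358,180) and (433,195)). The finger is against the tab, so I push the last millimetres to the stop.

Call:
jog_arm --rows '[[[0, -0.002, 0, 0], [0, -0.002, 0, 0], [0, -0.001, 0, 0], [0, 0, 0, 0], [0, 0, 0, 0], [0, 0, 0, 0]]]'

```text
time_s: 9.95
tcp_pos: [0.6017, 0.0545, 0.2222]
ee_rot: [[-0.99, -0.139, -0.0], [-0.139, 0.99, 0.001], [-0.0, 0.001, -1.0]]
wrist_force: [-2.6, 5.1, 0.9]
gripper_width: 0.008
gripper_force: 2.6
```

Resistance is about 5 N, so it is on the end stop. I back off and lift.

Call:
jog_arm --rows '[[[0, 0.005, 0, 0], [0, 0.015, 0, 0], [0, 0.02, 0, 0], [0, 0.02, 0, 0], [0, 0, -0.03, 0], [0, 0, -0.04, 0], [0, 0, -0.04, 0], [0.03, 0.02, -0.02, 0], [0.03, 0.03, 0, 0], [0.03, 0.03, 0, 0], [0.03, 0.03, 0, 0], [0.03, 0.03, 0, 0], [0, 0, 0, 0], [0, 0, 0, 0], [0, 0, 0, 0], [0, 0, 0, 0], [0, 0, 0, 0], [0, 0, 0, 0]]]'

```text
time_s: 12.2
tcp_pos: [0.4258, 0.2311, 0.3522]
ee_rot: [[-0.99, -0.138, -0.0], [-0.138, 0.99, -0.0], [0.0, -0.0, -1.0]]
wrist_force: [0.9, 0.2, 0.2]
gripper_width: -0.0
gripper_force: 0.0
```

Run:
```python
from h import *
a=capture("top")[120:270,150:370];b=capture("scene")[130:350,110:390]
save("t3",cv2.resize(a,None,fx=2.5,fy=2.5));save("s3",cv2.resize(b,None,fx=2.5,fy=2.5))
m=camera_model("top")
im=capture("top");hsv=cv2.cvtColor(im,cv2.COLOR_RGB2HSV);M=cv2.inRange(hsv,(105,150,60),(125,255,255));u=cv2.moments(M)
p=onz(m,u["m10"]/u["m00"],u["m01"]/u["m00"],.165)[:2]-[.5506,-.0159];print("tab centre feeder",p@[.9903,.1388],p@[-.1388,.9903])
```

```text
tab centre feeder 0.059770989230564724 0.04616705599127156
```

View pics/t3.png

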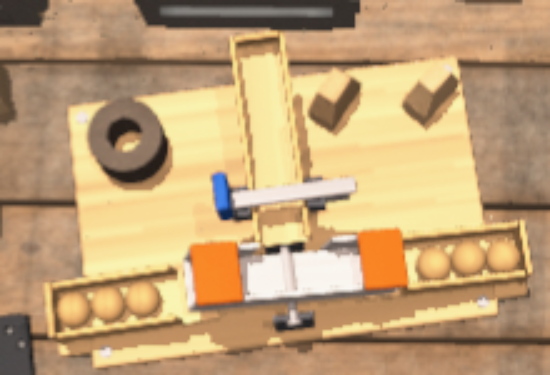

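View pics/s3.png

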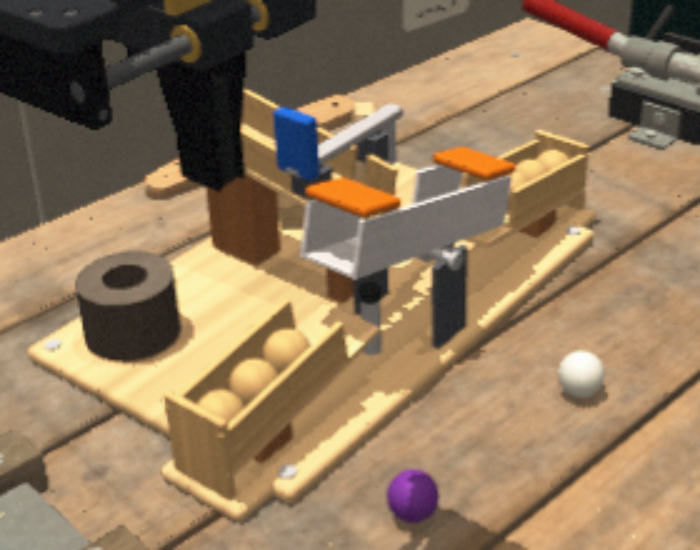

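All three fed balls lie in the formerly empty chute, at (433,262), (468,256) and (503,254) in the top crop. The three finished balls are still in theirs at (72..143,303). The gate is over, the tab is in (outer face at feeder y of about 52 mm), the bystanders have not moved and the arm is clear.

Call:
jog_arm --rows '[[[0, 0, 0, 0], [0, 0, 0, 0], [0, 0, 0, 0], [0, 0, 0, 0], [0, 0, 0, 0], [0, 0, 0, 0], [0, 0, 0, 0], [0, 0, 0, 0]]]'

```text
time_s: 13.35
tcp_pos: [0.4256, 0.2314, 0.3523]
ee_rot: [[-0.99, -0.138, -0.0], [-0.138, 0.99, -0.0], [0.0, 0.0, -1.0]]
wrist_force: [0.1, 0.1, 0.1]
gripper_width: 0.011
gripper_force: 0.0
```

```bash
python3 -c "
from station import *
print(finish_job())"
```

```text
the job is handed in; nothing more can be done
None
```

The job is handed in (no verdict was returned): the gate is rocked over, the release slide is fully in, and all three waiting balls lie in the formerly empty chute, with the finished balls and bystanders where they were.

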